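# Set the air feed: valve half open, needle screw seated and backed off a quarter turn

### The arm

A 7-joint arm with a two-finger parallel gripper is mounted at the origin on a cart in front of the work surface, level with it; the furniture and walls round the work are solid. World frame = base frame: x ahead of the robot, y to its left, z up, the work surface at z = 0. Lengths are in mm, angles in degrees, forces in N, time in s.
With the tool pointing down it reaches from about 425 to 1025 mm from the base axis. Payload 9.4 kg.
Tool frame: the origin (TCP) lies between the finger pads, 19 mm behind the fingertips; this is the grasp point; z points along the fingers, y is the line along which they close (so a half turn about z gives the same grasp; the last joint's range is limited). The gripper opens to 93 mm and grips with 3 to 60 N. Pads are 15 mm wide; open, the fingers measure 128 mm over their backs; the gripper's body (75 mm by 188 mm) begins 65 mm behind the grasp point.
Start: joints at [68.658, 34.337, -0.143, 91.639, 0.103, 54.024, -4.572], TCP at [211.332, -693.515, 237.418] pointing down, gripper open.
Joint ranges: [-147.43, 147.43], [-19.82, 112.94], [-74.19, 73.91], [6.32, 146.72], [-59.91, 239.91], [6.04, 106.73], [-150.56, 150.56]. Speed limits (degrees/s): [127.2, 127.2, 172.46, 172.46, 180, 180, 180].

### API

Orientations are given as [roll, pitch, yaw] about the fixed x, y, z axes, in that order (R = Rz(yaw) Ry(pitch) Rx(roll)).
In Python, from plant import get_state, viewer, finish_job gives the robot as it stands.
- The arm moves only by the tool step_arm, never from a script. Its arguments are lists of equal length, an entry for each row: "claw": the closure, from 0 (fully open) to 1 (shut); "translation": the shift along the world's x, y, z in cm, a list of three; "rot": the turn, a rotation vector about the world's x, y, z in degrees, a list of three. A call has 1 to 10 rows; each row is the pose to reach, as a shift and turn from the pose commanded when the call began; what a row does not reach only later rows make up. A row lasts 1/12 s, in which the tool goes at most 41.7 mm and 7.16 degrees, less where a joint would pass 70% of its speed; a pose out of reach is approached as far as the arm can. A call with a gripper value outside its range is refused whole. The fingers move at their own pace and stop on an object; "grip_force" is the grip in N (left out, the last holds). Time passes only in rows, so rows that repeat a pose let the fingers close. It gives the time, the measured TCP pose, the force and the opening at its end, in the units of the state.
- get_state(): the state, without advancing time (a new reading comes with each control period).
- viewer.read_camera(name): name is "scene" or "top"; returns (picture, depth): 400x640x3 uint8, red, green, blue; 400x640 float32, mm along the optical axis (not along the pixel's ray), 0 where there is no reading.
- viewer.camera_params(name): a dict with "mtx" (3x3 intrinsics, pixels), "R" (3x3) and "t" (3): a world point X has camera coordinates R X + t. Camera axes: x right, y down, z forward; pixel columns grow to the right and rows downward; lengths in mm; the calibration is good to about 2 mm. A picture is of the moment at which its call begins. camera_params takes no time and is no camera call.
- finish_job(): hands the job in, once; it reports no verdict.
The state is a dict: "t": time; "joint_pos": joint angles; "qvel": joint speeds; "joint_efforts": joint torques, N m; "tcp_pos": TCP position; "tcp_rot": TCP orientation; "ft_force": force on the tool from outside, world axes, zero at the start; "wrist_torque": the same for the moment, N m; "grip_width": finger opening in mm.
Only numpy, scipy, OpenCV 4.12 (cv2) and the standard library are available. Lean on these libraries where they do the work, as an engineer would, in place of code of your own. Each camera call takes 0.05 s, during which the arm holds its last target. There are 200 camera calls.

### The job

Set the air feed of the winder's brake on the small aluminium manifold: turn the red valve lever to half open, lined up with the green mark midway between closed and fully open. Then turn the thumbscrew with the blue head clockwise (seen from above) until it seats, and back it off a quarter turn counter-clockwise. Finish there with the gripper still closed on the blue head, holding it; leave the lever at half open and the other things on the bench where they are.

Things in the scene. Friction and masses are not known exactly. Their poses are not given: they have to be found in the camera images.
- air_unit: Air manifold fixed to the bench: dark steel plate 110 (x) x 280 (y) x 8 mm, on it an aluminium block 40 x 240 mm, top at 43 mm. Origin: centre of the plate's underside; z up, x away from the robot at yaw 0, y along the block. Valve at (0, -75) mm, thumbscrew at (0, 75) mm, between them at (0, 0) a flat gauge, 38 mm wide, top at 55 mm. End fittings reach y = +-142 mm.
- valve_lever (a joint): Angle of the red valve lever, rad: 0 = closed (points to -x of the manifold), pi/2 = fully open (points to -y), stops at both; pi/4 = half open, at the green mark on the black index disc (white marks: closed, fully open). Opens counter-clockwise seen from above. Starts at 0 to 0.4, stays where it is left, needs about 0.15 N m to turn.
- valve_axis (a point): Fixed point on the lever's vertical turning axis, at the lever's mid height, 73 mm above the bench; axes parallel to the manifold's.
- lever_grip (a point): Middle of the lever's red sleeve, 67 mm from the turning axis, 73 mm above the bench; moves with the lever. The sleeve is 62 mm long, 14 mm wide, 16 mm high (z 65 to 81 mm); its long axis is the point's x axis, -x pointing outward from the turning axis. Best pinched from above across its width.
- thumbscrew (a joint): Angle of the thumbscrew, rad: 0 = seated (hard stop), growing as it is backed off, counter-clockwise seen from above; upper stop at 3.4; a quarter turn back from the seat is 1.571. Turns about the vertical and does not rise. Starts at 1.0 to 2.9 (may need two grasps), stays where it is left, needs about 0.06 N m to turn.
- screw_head (a point): Blue flat thumbscrew head, a paddle 28 mm long (its x), 9 mm thick (its y), 30 mm high, white dot on top near its +x end. Origin: centre of its underside on the turning axis, 68 mm above the bench; top at 98 mm; below it a 15 mm round collar. Pinch it from above across the 9 mm. At joint 0 its x axis is parallel to the manifold's x; it turns with the joint.
- screw_axis (a point): Fixed point on the thumbscrew's vertical turning axis, 90 mm above the bench, a good TCP height for gripping the head.
- spool_copper: Bystander: spool of copper wire with pale flanges, 62 mm in diameter, 56 mm high, standing loose behind the manifold. Origin: centre of its underside.
- spool_red: Bystander: smaller spool of copper-red wire with black flanges, 48 mm in diameter, 42 mm high, standing loose behind the manifold. Origin: centre of its underside.
- bottle_oil: Bystander: small amber oil bottle with a dark cap, 28 mm in diameter, 60 mm high, standing loose to the left of the manifold. Origin: centre of its underside.

How it is judged:
By the outcome, as a careful person would: the job done as asked, in the order asked, and still so for the second after the job is handed in, while the arm keeps its last pose, push and grip.
It also fails if it takes over 58 s, if anything falls off the work surface, if the arm or the gripper's body presses on something with over 40 N, if the wrist force passes 120 N, or if a joint passes its speed limit or range.

## Working session

There is one attempt and no reset: what is moved stays moved. The work goes in short steps, Python scripts to look and compute and a tool call to move; the robot and the scene stay as the last step left them, time stands still between calls to the robot, and variables do not carry over. Pictures are saved under pics/ and viewed, on a budget of 10 in all, crops included, one or two more only if the job needs it, and the job is handed in when it is done.

Besides the shell and the picture viewer there is one more tool, called as a command line: name --argument value ..., lists and objects as JSON in quotes. step_arm: Moves the arm, as the interface text tells. Its arguments: {"type":"object","properties":{"claw":{"type":"array"},"translation":{"type":"array"},"rot":{"type":"array"},"grip_force":{"type":"number"}},"required":["claw","translation","rot"]}

```bash
mkdir -p pics
cat > h.py <<'E'
import numpy as np, cv2
from plant import get_state, viewer, finish_job
def snap(cam,name=None):
    p,d=viewer.read_camera(cam)
    np.savez(f'/tmp/{cam}.npz',p=p,d=d)
    if name: cv2.imwrite(f'pics/{name}.png',cv2.cvtColor(p,cv2.COLOR_RGB2BGR))
    return p,d
def ray(cam,uv,z):
    c=viewer.camera_params(cam);K,R,t=map(np.array,(c['mtx'],c['R'],c['t']))
    o=-R.T@t; d=R.T@np.linalg.inv(K)@np.array([uv[0],uv[1],1.])
    return o+d*(z-o[2])/d[2]
def proj(cam,X):
    c=viewer.camera_params(cam);x=np.array(c['mtx'])@(np.array(c['R'])@np.array(X)+np.array(c['t']).ravel());return x[:2]/x[2]
E
python3 - <<'E'
from h import *
a,_=snap('scene');b,_=snap('top')
cv2.imwrite('pics/a.png',cv2.cvtColor(a,cv2.COLOR_RGB2BGR));cv2.imwrite('pics/b.png',cv2.cvtColor(b,cv2.COLOR_RGB2BGR))
print(get_state())
for c in('scene','top'):
    q=viewer.camera_params(c);print(c,q['mtx'],-np.array(q['R']).T@np.array(q['t']).ravel(),ray(c,(320,200),0))
E
```

```text
{'t': 0.1, 'joint_pos': array([68.65960175, 34.37988268, -0.14672076, 91.67431291,  0.10389043,
       54.02307932, -4.57412027]), 'qvel': array([ 0.01695905, -0.07328143, -0.06006747,  0.03867932,  0.01005562,
       -0.00680744, -0.02898087]), 'joint_efforts': array([ 5.42214271e-03, -7.66553450e+01,  1.50183856e+00, -2.52937299e+01,
       -5.23877295e-02,  1.36521051e-02,  2.01942953e-05]), 'tcp_pos': array([ 211.19810716, -693.15046366,  236.65936779]), 'tcp_rot': array([-1.79923193e+02,  7.29011060e-03,  1.69485171e+01]), 'ft_force': array([-0.48523041,  0.22481871,  0.14138744]), 'wrist_torque': array([-0.00267886,  0.03554126,  0.00176019]), 'grip_width': 92.68853718799349}
scene [[440.17766579   0.         331.89315971]
 [  0.         440.17766579 195.81342805]
 [  0.           0.           1.        ]] [  90.75675854 -465.55871863  612.59665996] [688.99621352 199.57812921   0.        ]
top [[466.7911363    0.         315.31563795]
 [  0.         466.7911363  198.84103786]
 [  0.           0.           1.        ]] [ 480.30437112   76.89795362 1204.59789375] [646.48683699  93.80325033   0.        ]
```

View pics/a.png

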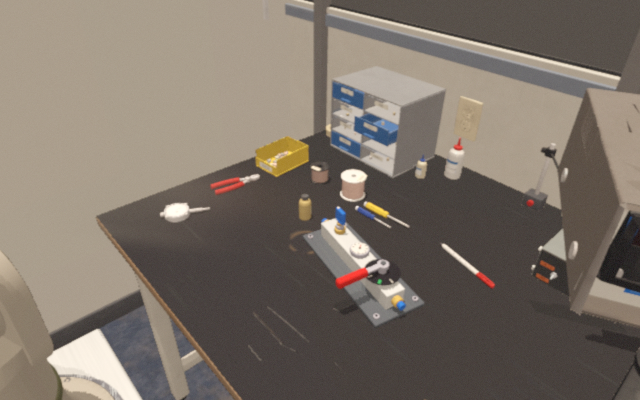

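View pics/b.png

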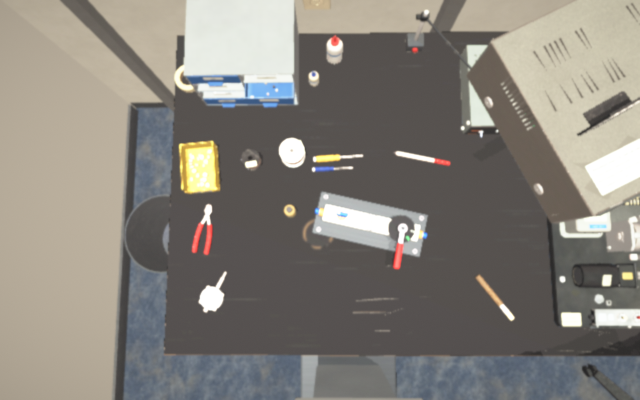

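The scene view shows the manifold around (362,270), with the red lever at (360,275) and the blue head at (340,215). In the top view the plate is at (370,225), the lever at (400,245) and the head at (342,213). Next I'll measure these.

```bash
cat > m.py <<'E'
from h import *
def blobs(cam,p,lo,hi,win,amin=4):
    hsv=cv2.cvtColor(p,cv2.COLOR_RGB2HSV);m=cv2.inRange(hsv,np.array(lo),np.array(hi))
    x0,y0,x1,y1=win;k=np.zeros_like(m);k[y0:y1,x0:x1]=1;m=m*k
    n,l,s,c=cv2.connectedComponentsWithStats(m)
    out=[]
    for i in range(1,n):
        if s[i,4]>=amin:
            ys,xs=np.where(l==i);P=np.c_[xs,ys].astype(np.float32);r=cv2.minAreaRect(P)
            out.append((s[i,4],c[i].round(1),np.round(r[0],1),np.round(r[1],1),round(r[2],1)))
    return out
E
python3 - <<'E'
from m import *
P={c:np.load(f'/tmp/{c}.npz') for c in('scene','top')}
W={'scene':(300,190,425,325),'top':(305,185,435,275)}
for c in P:
    p=P[c]['p']
    for nm,lo,hi in(('red',(172,120,80),(180,255,255)),('red0',(0,150,80),(6,255,255)),('blue',(100,120,60),(125,255,255)),('green',(45,100,60),(85,255,255)),('plate',(90,15,50),(125,110,130))):
        for b in blobs(c,p,lo,hi,W[c],4 if nm!='plate' else 100): print(c,nm,*b)
x=cv2.resize(P['top']['p'][185:275,305:435],None,fx=6,fy=6,interpolation=cv2.INTER_CUBIC)
cv2.imwrite('pics/c.png',x[:,:,::-1])
E
```

```text
scene red0 318 [350.9 277.7] [351.2 278. ] [10.8 33.4] 67.8
scene blue 117 [340.3 215.3] [340.5 215.5] [15.  9.] 90.0
scene blue 46 [365.4 213.2] [365.4 213.2] [15.2  3. ] 29.1
scene blue 7 [323.3 219. ] [323.5 219. ] [1.3 3.6] 63.4
scene blue 53 [400.7 305.4] [400.5 305.5] [7. 7.] 90.0
scene green 20 [379.1 281.2] [379. 281.] [4. 4.] 90.0
top red0 77 [396.8 258.4] [397.7 256.4] [ 7.4 24.2] 9.5
top blue 13 [315.9 210.7] [316.  210.5] [5. 2.] 90.0
top blue 5 [343. 215.] [343. 215.] [4. 0.] 180.0
top blue 17 [424.9 235.4] [425.  235.1] [2.9 6.1] 14.0
top green 5 [407.  237.4] [407.  237.5] [2.1 2.1] 45.0
```

View pics/c.png

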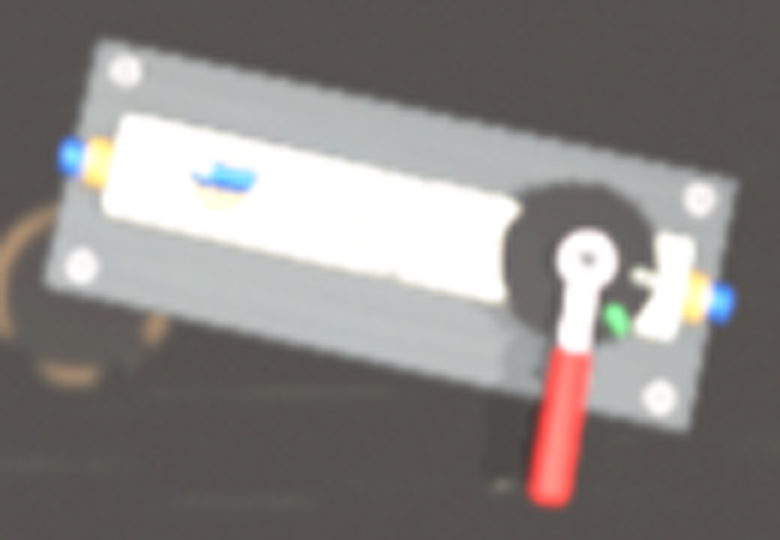

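The top crop is clear: plate corners at crop pixels (98,40), (740,180), (688,430), (45,288), the lever hub at (588,258), the green mark at (618,320), and the head at (225,180). I'll compute the pose and zoom the scene view on the head.

Run:
```python
from m import *
f=lambda q:(305+(q[0]+.5)/6-.5,185+(q[1]+.5)/6-.5)
C=np.array([ray('top',f(q),8) for q in((98,40),(740,180),(688,430),(45,288))])
S=np.array([ray('top',f(q),8) for q in((126,71),(700,199),(659,397),(81,266))])
for A in(C,S):
    print(A.round(1).tolist(),A.mean(0).round(1),[np.linalg.norm(A[i]-A[(i+1)%4]).round(1) for i in range(4)])
    for v in(A[0]-A[1],A[3]-A[2]): print(' yaw from y',np.degrees(np.arctan2(-v[0],v[1])).round(2))
    for v in(A[0]-A[3],A[1]-A[2]): print(' yaw from x',np.degrees(np.arctan2(v[1],v[0])).round(2))
o=(C.mean(0)+S.mean(0))/2
print('green top',ray('top',(407,237.4),53),'scene',ray('scene',(379.1,281.2),53))
print('hub top z83',ray('top',f((588,258)),83))
print('sleeve end c',ray('top',f((550,500)),73),'sleeve start',ray('top',f((576,350)),73))
print('sleeve scene',ray('scene',(351,278),73))
for t in((225,180),):print('head',ray('top',f(t),98))
for c in('scene','top'):
    d=np.load(f'/tmp/{c}.npz')['d']; print(c,'depth plate etc', d[215:217,338:346].round() if c=='scene' else d[210:218,335:352].round())
p=np.load('/tmp/scene.npz')['p']
a=cv2.resize(p[200:245,315:375],None,fx=12,fy=12,interpolation=cv2.INTER_CUBIC);cv2.imwrite('pics/d.png',a[:,:,::-1])
```

```text
[[668.3, 91.2, 8.0], [606.0, -182.6, 8.0], [500.1, -157.0, 8.0], [561.2, 114.3, 8.0]] [583.9 -33.5   8. ] [np.float64(280.9), np.float64(108.9), np.float64(278.1), np.float64(109.6)]
 yaw from y -12.82
 yaw from y -12.69
 yaw from x -12.18
 yaw from x -13.61
[[654.7, 79.2, 8.0], [597.9, -165.4, 8.0], [514.0, -145.3, 8.0], [570.5, 98.9, 8.0]] [584.3 -33.1   8. ] [np.float64(251.1), np.float64(86.3), np.float64(250.6), np.float64(86.4)]
 yaw from y -13.06
 yaw from y -13.04
 yaw from x -13.19
 yaw from x -13.47
green top [ 545.31774611 -119.86150008   53.        ] scene [ 546.95683876 -117.69394616   53.        ]
hub top z83 [ 567.13684927 -104.90606854   83.        ]
sleeve end c [471.5320509  -88.70388071  73.        ] sleeve start [ 531.00407519 -100.67946329   73.        ]
sleeve scene [499.96354917 -92.68392867  73.        ]
head [597.61079217  40.01177897  98.        ]
scene depth plate etc [[ 888.  884.  879.  876.  873.  876.  878. 1034.]
 [ 889.  885.  881.  875.  876.  877.  877. 1030.]]
top depth plate etc [[1166. 1169. 1168. 1166. 1167. 1167. 1168. 1167. 1166. 1168. 1166. 1166.
  1170. 1168. 1164. 1163. 1165.]
 [1164. 1169. 1111. 1107. 1114. 1111. 1110. 1148. 1158. 1154. 1166. 1167.
  1169. 1169. 1163. 1167. 1169.]
 [1162. 1164. 1109. 1109. 1109. 1109. 1106. 1110. 1111. 1114. 1112. 1114.
  1166. 1164. 1162. 1163. 1162.]
 [1162. 1169. 1110. 1111. 1109. 1111. 1111. 1112. 1109. 1112. 1108. 1111.
  1109. 1160. 1164. 1167. 1157.]
 [1163. 1171. 1120. 1112. 1111. 1111. 1111. 1107. 1111. 1111. 1109. 1109.
  1112. 1164. 1165. 1165. 1163.]
 [1169. 1163. 1155. 1136. 1131. 1124. 1123. 1114. 1113. 1112. 1111. 1110.
  1105. 1167. 1163. 1165. 1163.]
 [1168. 1161. 1152. 1155. 1147. 1139. 1137. 1135. 1135. 1128. 1123. 1120.
  1124. 1168. 1160. 1167. 1164.]
 [1162. 1162. 1166. 1149. 1148. 1145. 1140. 1141. 1148. 1149. 1153. 1164.
  1162. 1161. 1157. 1163. 1161.]]
```

View pics/d.png

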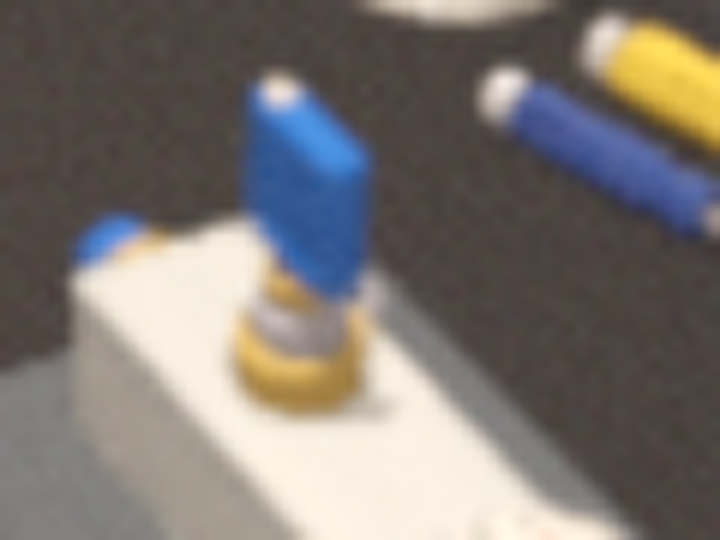

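Head: paddle roughly along manifold y, white dot at crop (280,90), the +y end, so the joint is near 90°. Next, compute its angle and check obstacle heights along the approach.

```bash
cat >> m.py <<'E'
def cloud(cam,d):
    c=viewer.camera_params(cam);K,R,t=map(np.array,(c['mtx'],c['R'],c['t']))
    v,u=np.indices(d.shape);X=np.stack([(u-K[0,2])/K[0,0]*d,(v-K[1,2])/K[1,1]*d,d],-1)
    return (X-t.ravel())@R
def pca(Q):
    Q=Q-Q.mean(0);w,V=np.linalg.eigh(Q.T@Q);return np.degrees(np.arctan2(V[1,1],V[0,1]))%180
E
python3 - <<'E'
from m import *
for c in('scene','top'):
    d=np.load(f'/tmp/{c}.npz')['d'];X=cloud(c,d);ok=d>0
    near=np.hypot(X[...,0]-601,X[...,1]-40)<30
    for lo in(88,93):
        m=ok&near&(X[...,2]>lo)&(X[...,2]<106);Q=X[m]
        print(c,lo,len(Q),Q.mean(0).round(1),'axis',pca(Q[:,:2]).round(1))
    if c=='scene':
        g=lambda q:(315+(q[0]+.5)/12-.5,200+(q[1]+.5)/12-.5)
        print([ray(c,g(q),98).round(1).tolist() for q in((252,90),(300,78),(370,155),(345,178),(280,90))])
    else:
        Z=X[ok];
        for s in np.linspace(0,1,12):
            pt=np.array([211,-693])+s*np.array([290,600]);n=np.hypot(*(Z[:,:2]-pt).T)<130
            print(pt.round(),n.sum(),Z[n,2].max().round() if n.any() else '')
E
```

```text
scene 88 69 [597.6  38.7  95.8] axis 80.2
scene 93 50 [598.   38.6  97.7] axis 78.8
[[600.3, 53.7, 98.0], [608.9, 51.0, 98.0], [602.3, 27.3, 98.0], [594.7, 25.4, 98.0], [603.9, 50.6, 98.0]]
top 88 44 [601.   40.2  98.5] axis 78.4
top 93 42 [601.2  40.2  99. ] axis 78.4
[ 211. -693.] 1528 35.0
[ 237. -638.] 2658 69.0
[ 264. -584.] 4567 69.0
[ 290. -529.] 6191 69.0
[ 316. -475.] 7357 94.0
[ 343. -420.] 8101 84.0
[ 369. -366.] 8657 32.0
[ 396. -311.] 8654 19.0
[ 422. -257.] 8547 19.0
[ 448. -202.] 8396 86.0
[ 475. -148.] 8342 86.0
[501. -93.] 8251 86.0
```

step_arm --claw '[0,0,0,0,0,0,0,0,0,0]' --translation '[[1.7,3.5,0],[3.4,7,0],[5.1,10.5,0],[6.8,14,0],[8.5,17.5,0],[10.2,21,0],[11.9,24.5,0],[13.6,28,0],[15.3,31.5,0],[17,35,0]]' --rot '[[0,0,-2],[0,0,-4],[0,0,-6],[0,0,-8],[0,0,-10],[0,0,-12],[0,0,-14],[0,0,-16],[0,0,-18],[0,0,-20]]'

```text
t: 0.93
tcp_pos: [381.7, -341.7, 237.3]
tcp_rot: [-180.0, 0.0, -3.2]
ft_force: [0.8, 0.8, -0.3]
grip_width: 93.0
```

step_arm --claw '[0,0,0,0,0,0,0,0,0,0]' --translation '[[1.7,3.5,-1],[3.4,7,-2],[5.1,10.6,-3],[6.8,14.1,-4],[8.5,17.7,-5],[10.2,21.2,-6],[12,24.9,-7.5],[12,24.9,-9],[12,24.9,-11],[12,24.9,-11]]' --rot '[[0,0,-2],[0,0,-4],[0,0,-6],[0,0,-8],[0,0,-8.4],[0,0,-8.4],[0,0,-8.4],[0,0,-8.4],[0,0,-8.4],[0,0,-8.4]]'

```text
t: 1.77
tcp_pos: [500.1, -93.1, 124.6]
tcp_rot: [180.0, 0.3, -11.3]
ft_force: [-1.0, -0.6, -0.1]
grip_width: 93.2
```

Run:
```python
from m import *
a,_=snap('scene','e')
print(get_state()['joint_pos'].round(1),get_state()['tcp_pos'],get_state()['tcp_rot'])
```

```text
[  1.8  29.6   3.4 125.4  -4.   25.3 -93. ] [500.25432418 -94.02967476 126.04145248] [179.9711601    0.22051435 -11.40151544]
```

View pics/e.png

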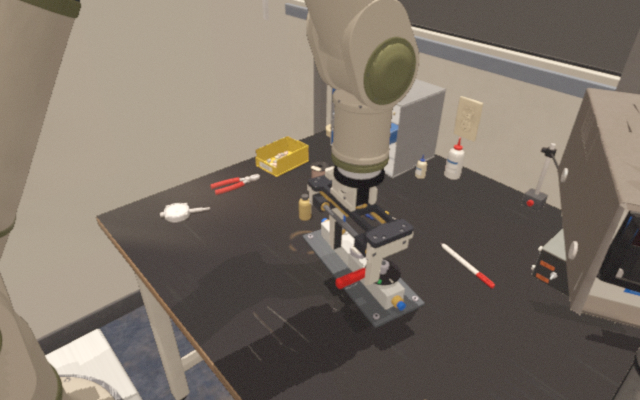

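The fingers straddle the lever (red sleeve near (350,277)) and are clear of the block. Next: descend and pinch.

step_arm --claw '[0,0,0,0,0.5,1,1,1,1,1]' --translation '[[0,0,-2],[0,0,-4],[0,0,-5.4],[0,0,-5.4],[0,0,-5.4],[0,0,-5.4],[0,0,-5.4],[0,0,-5.4],[0,0,-5.4],[0,0,-5.4]]' --rot '[[0,0,0],[0,0,0],[0,0,0],[0,0,0],[0,0,0],[0,0,0],[0,0,0],[0,0,0],[0,0,0],[0,0,0]]' --grip_force 25

```text
t: 2.65
tcp_pos: [501.5, -94.5, 73.9]
tcp_rot: [-180.0, -0.0, -11.4]
ft_force: [-0.3, -0.5, -0.4]
grip_width: 57.4
```

Run:
```python
from m import *
s=get_state();print(s)
```

```text
{'t': 2.65, 'joint_pos': array([  2.62312024,  34.87490706,   2.41227663, 127.16143596,
        -4.46772094,  17.99578433, -92.59706089]), 'qvel': array([-0.00472454,  0.31279271,  0.04021631,  0.12965096, -0.04542572,
       -0.17562349,  0.07516042]), 'joint_efforts': array([ 4.71447827e-02, -6.16389585e+01,  2.22556271e+00, -9.74754542e+00,
        1.97616464e-03, -7.43028894e-02, -4.98993468e-04]), 'tcp_pos': array([501.54373524, -94.52006198,  73.92898186]), 'tcp_rot': array([-1.79994900e+02, -4.25515097e-02, -1.14485491e+01]), 'ft_force': array([-0.30683801, -0.45855213, -0.41232057]), 'wrist_torque': array([ 0.05550189, -0.0103045 ,  0.01114163]), 'grip_width': 57.35279752203578}
```

Fingers are still closing.

step_arm --claw '[1,1,1,1,1,1,1,1,1,1]' --translation '[[0,0,0],[0,0,0],[0,0,0],[0,0,0],[0,0,0],[0,0,0],[0,0,0],[0,0,0],[0,0,0],[0,0,0]]' --rot '[[0,0,0],[0,0,0],[0,0,0],[0,0,0],[0,0,0],[0,0,0],[0,0,0],[0,0,0],[0,0,0],[0,0,0]]'

```text
t: 3.48
tcp_pos: [501.3, -94.2, 73.4]
tcp_rot: [-180.0, 0.0, -11.4]
ft_force: [0.1, 2.1, -0.1]
grip_width: 13.7
```

step_arm --claw '[1,1,1,1,1,1,1,1,1,1]' --translation '[[-0.08,-0.69,0],[-0.1,-1.39,0],[-0.03,-2.09,0],[0.1,-2.78,0],[0.3,-3.44,0],[0.58,-4.09,0],[0.92,-4.7,0],[0.92,-4.7,0],[0.92,-4.7,0],[0.92,-4.7,0]]' --rot '[[0,0,6],[0,0,12],[0,0,18],[0,0,24],[0,0,30],[0,0,36],[0,0,42],[0,0,43],[0,0,43],[0,0,43]]'

```text
t: 4.32
tcp_pos: [510.6, -141.7, 73.4]
tcp_rot: [180.0, -0.0, 31.3]
ft_force: [1.9, 0.3, -1.3]
grip_width: 13.8
```

Run:
```python
from m import *
s=get_state();print(s['tcp_pos'],s['tcp_rot'],s['ft_force'],s['wrist_torque'],s['joint_pos'].round(1))
v=s['tcp_pos'][:2]-[567.1,-105.8];print(np.hypot(*v),np.degrees(np.arctan2(v[1],v[0]))%360)
```

```text
[ 510.60125824 -141.65070664   73.37838111] [ 1.79985105e+02 -1.38780391e-02  3.13447348e+01] [ 1.90696949  0.25637015 -1.27951208] [-0.04496293 -0.26179193  0.06161736] [ 15.2  35.7  -8.4 124.2  13.8  21.  -63.3]
66.91323476807263 212.39675735165332
```

step_arm --claw '[0.6,0.6,0.6,0.6,0.6,0.6,0.6,0.6,0.6,0.6]' --translation '[[0,0,0],[0,0,0],[0,0,0],[0,0,0],[0,0,0],[0,0,1],[0,0,3],[0,0,6],[0,0,9],[0,0,12]]' --rot '[[0,0,0],[0,0,0],[0,0,0],[0,0,0],[0,0,0],[0,0,0],[0,0,0],[0,0,0],[0,0,0],[0,0,0]]'

```text
t: 5.15
tcp_pos: [510.1, -141.4, 195.3]
tcp_rot: [-180.0, 0.0, 31.5]
ft_force: [-0.4, -1.9, -0.2]
grip_width: 37.3
```

step_arm --claw '[0.5,0.5,0.5,0.5,0.5,0.5,0.5,0.5,0.5,0.5]' --translation '[[1.1,2.2,0],[2.2,4.5,0],[3.4,6.8,0],[4.5,9,0],[5.6,11.3,0],[6.8,13.6,0],[7.9,15.9,0],[9.05,18.1,0],[9.05,18.1,0],[9.05,18.1,0]]' --rot '[[0,0,6],[0,0,12],[0,0,18],[0,0,24],[0,0,30],[0,0,36],[0,0,42],[0,0,47],[0,0,47],[0,0,47]]'

```text
t: 5.98
tcp_pos: [601.1, 40.7, 193.9]
tcp_rot: [-180.0, -0.0, 78.6]
ft_force: [-0.4, -1.8, 0.2]
grip_width: 46.7
```

Run:
```python
from m import *
snap('top');a,_=snap('scene')
b=np.load('/tmp/top.npz')['p']
s=get_state();print(s['tcp_pos'],s['tcp_rot'],s['joint_pos'].round(1))
for c,p,W in(('scene',a,(300,190,425,325)),('top',b,(305,185,435,275))):
    for x in blobs(c,p,(0,150,80),(6,255,255),W,8):print(c,x,ray(c,x[1],73))
A=cv2.resize(a[180:330,290:430],None,fx=3,fy=3);B=cv2.resize(b[180:280,300:440],None,fx=3,fy=3)
B=cv2.copyMakeBorder(B,0,A.shape[0]-B.shape[0],0,0,cv2.BORDER_CONSTANT)
cv2.imwrite('pics/f.png',np.hstack([A,B])[:,:,::-1])
```

```text
[600.49253304  38.39949068 193.64000134] [-1.79981249e+02  6.33702452e-02  7.84296762e+01] [  8.6  30.8 -25.9 109.5  18.9  43.9 -39.4]
scene (np.int32(260), array([375.8, 290.6]), array([375.8, 290.9]), array([ 9.2, 30.6]), 14.0) [ 510.13375522 -141.19021828   73.        ]
```

View pics/f.png

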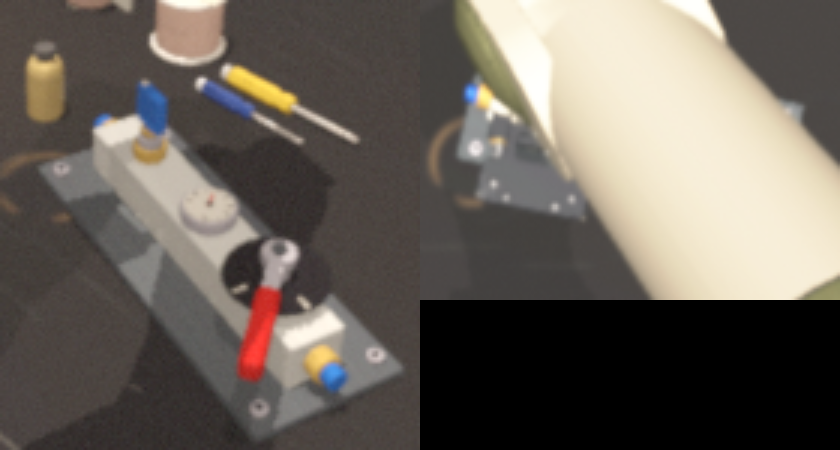

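The lever sits over the green mark, midway between the white marks; the sleeve's scene ray puts it at about 45°. Next: descend on the head.

step_arm --claw '[0.5,0.5,0.5,0.5,0.5,0.5,1,1,1,1]' --translation '[[0,0,-2],[0,0,-4.5],[0,0,-7],[0,0,-9],[0,0,-10.3],[0,0,-10.3],[0,0,-10.3],[0,0,-10.3],[0,0,-10.3],[0,0,-10.3]]' --rot '[[0,0,0],[0,0,0],[0,0,0],[0,0,0],[0,0,0],[0,0,0],[0,0,0],[0,0,0],[0,0,0],[0,0,0]]' --grip_force 30

```text
t: 6.92
tcp_pos: [601.6, 39.3, 91.6]
tcp_rot: [179.9, -0.0, 78.5]
ft_force: [0.4, 0.7, 0.0]
grip_width: 24.5
```

step_arm --claw '[1,1,1,1,1,1]' --translation '[[0,0,0],[0,0,0],[0,0,0],[0,0,0],[0,0,0],[0,0,0]]' --rot '[[0,0,0],[0,0,0],[0,0,0],[0,0,0],[0,0,0],[0,0,0]]'

```text
t: 7.42
tcp_pos: [601.2, 39.5, 90.9]
tcp_rot: [180.0, 0.0, 78.5]
ft_force: [-1.2, -0.4, 6.2]
grip_width: 8.8
```

Run:
```python
from m import *
s=get_state();print({k:np.round(v,2) for k,v in s.items()})
```

```text
{'t': np.float64(7.42), 'joint_pos': array([  4.93,  38.35, -21.11, 113.65,  24.73,  32.34, -44.63]), 'qvel': array([ 0.13, -0.02,  0.06,  0.04,  0.13, -0.02,  0.07]), 'joint_efforts': array([-3.200e-01, -6.690e+01, -4.670e+00, -1.486e+01,  7.000e-02,
       -5.200e-01,  5.000e-02]), 'tcp_pos': array([601.18,  39.47,  90.91]), 'tcp_rot': array([1.7997e+02, 1.0000e-02, 7.8550e+01]), 'ft_force': array([-1.16, -0.39,  6.24]), 'wrist_torque': array([-0.12,  0.36, -0.04]), 'grip_width': np.float64(8.77)}
```

step_arm --claw '[1,1,1,1,1,1,1,1,1,1]' --translation '[[0,0,0],[0,0,0],[0,0,0],[0,0,0],[0,0,0],[0,0,0],[0,0,0],[0,0,0],[0,0,0],[0,0,0]]' --rot '[[0,0,-6],[0,0,-12],[0,0,-18],[0,0,-24],[0,0,-30],[0,0,-36],[0,0,-42],[0,0,-48],[0,0,-54],[0,0,-60]]'

```text
t: 8.25
tcp_pos: [600.5, 40.0, 90.9]
tcp_rot: [-180.0, 0.0, 18.3]
ft_force: [-3.2, 0.8, 7.4]
grip_width: 9.0
```

```bash
cat > s.py <<'E'
from h import *
s=get_state();print({k:np.round(s[k],3).tolist() for k in('t','tcp_pos','tcp_rot','ft_force','wrist_torque','grip_width','joint_pos')})
E
python3 s.py
```

```text
{'t': 8.25, 'tcp_pos': [600.485, 39.985, 90.881], 'tcp_rot': [-179.971, 0.035, 18.292], 'ft_force': [-3.201, 0.793, 7.363], 'wrist_torque': [0.321, 0.822, 0.042], 'grip_width': 8.957, 'joint_pos': [-6.024, 36.999, -4.727, 114.422, 5.852, 28.838, -86.642]}
```

step_arm --claw '[1,1,1,1,1,1,1]' --translation '[[0,0,0],[0,0,0],[0,0,0],[0,0,0],[0,0,0],[0,0,0],[0,0,0]]' --rot '[[0,0,-6],[0,0,-12],[0,0,-18],[0,0,-24],[0,0,-28],[0,0,-28],[0,0,-28]]'

```text
t: 8.83
tcp_pos: [600.5, 40.4, 90.9]
tcp_rot: [-180.0, 0.1, -9.4]
ft_force: [-3.4, 2.6, 8.8]
grip_width: 9.0
```

```bash
python3 s.py
```

```text
{'t': 8.833, 'tcp_pos': [600.495, 40.427, 90.883], 'tcp_rot': [-179.976, 0.051, -9.427], 'ft_force': [-3.438, 2.628, 8.781], 'wrist_torque': [0.446, 0.748, -0.033], 'grip_width': 9.026, 'joint_pos': [-11.083, 37.029, 2.764, 114.753, -3.59, 28.338, -105.141]}
```

step_arm --claw '[1,1,1,1]' --translation '[[0,0,0],[0,0,0],[0,0,0],[0,0,0]]' --rot '[[0,0,-2],[0,0,-3],[0,0,-3],[0,0,-3]]'

```text
t: 9.17
tcp_pos: [600.5, 40.5, 90.9]
tcp_rot: [-180.0, 0.1, -12.4]
ft_force: [-2.7, 2.0, 7.7]
grip_width: 8.4
```

```bash
python3 s.py
```

```text
{'t': 9.167, 'tcp_pos': [600.471, 40.463, 90.881], 'tcp_rot': [-179.963, 0.058, -12.406], 'ft_force': [-2.742, 1.994, 7.736], 'wrist_torque': [0.55, 0.801, 0.018], 'grip_width': 8.442, 'joint_pos': [-11.595, 37.054, 3.539, 114.79, -4.613, 28.327, -107.112]}
```

step_arm --claw '[1,1,1,1]' --translation '[[0,0,0],[0,0,0],[0,0,0],[0,0,0]]' --rot '[[0,0,-2],[0,0,-3],[0,0,-3],[0,0,-3]]'

```text
t: 9.5
tcp_pos: [600.5, 40.5, 90.9]
tcp_rot: [-180.0, 0.1, -15.3]
ft_force: [-3.1, 2.4, 9.2]
grip_width: 9.0
```

```bash
python3 s.py
```

```text
{'t': 9.5, 'tcp_pos': [600.472, 40.51, 90.882], 'tcp_rot': [-179.976, 0.057, -15.321], 'ft_force': [-3.093, 2.382, 9.249], 'wrist_torque': [0.487, 0.731, 0.529], 'grip_width': 8.958, 'joint_pos': [-12.139, 37.086, 4.339, 114.825, -5.612, 28.326, -109.052]}
```

Wrist torque z rose from about 0.02 to 0.53 N m, so the stop has been met. One small further push to confirm.

step_arm --claw '[1,1,1,1]' --translation '[[0,0,0],[0,0,0],[0,0,0],[0,0,0]]' --rot '[[0,0,-2],[0,0,-2],[0,0,-2],[0,0,-2]]'

```text
t: 9.83
tcp_pos: [600.6, 40.5, 90.9]
tcp_rot: [-180.0, 0.0, -17.3]
ft_force: [-3.4, 1.2, 7.7]
grip_width: 9.3
```

```bash
python3 s.py
```

```text
{'t': 9.833, 'tcp_pos': [600.623, 40.466, 90.876], 'tcp_rot': [-179.974, 0.044, -17.309], 'ft_force': [-3.415, 1.246, 7.73], 'wrist_torque': [0.426, 0.634, 0.509], 'grip_width': 9.278, 'joint_pos': [-12.493, 37.113, 4.876, 114.84, -6.296, 28.319, -110.362]}
```

Seated: torque has plateaued at 0.5 N m, at the expected head direction of about -13°. Next, back off counter-clockwise.

step_arm --claw '[1,1,1,1,1,1,1,1,1,1]' --translation '[[0,0,0],[0,0,0],[0,0,0],[0,0,0],[0,0,0],[0,0,0],[0,0,0],[0,0,0],[0,0,0],[0,0,0]]' --rot '[[0,0,6],[0,0,12],[0,0,18],[0,0,24],[0,0,30],[0,0,36],[0,0,42],[0,0,48],[0,0,54],[0,0,60]]'

```text
t: 10.67
tcp_pos: [600.8, 39.8, 90.9]
tcp_rot: [-180.0, 0.0, 42.9]
ft_force: [-2.3, 0.1, 5.8]
grip_width: 8.7
```

step_arm --claw '[1,1,1,1,1,1,1]' --translation '[[0,0,0],[0,0,0],[0,0,0],[0,0,0],[0,0,0],[0,0,0],[0,0,0]]' --rot '[[0,0,6],[0,0,12],[0,0,18],[0,0,24],[0,0,30],[0,0,31.5],[0,0,31.5]]'

```text
t: 11.25
tcp_pos: [601.1, 39.6, 90.9]
tcp_rot: [180.0, -0.0, 74.2]
ft_force: [-1.4, -0.3, 6.6]
grip_width: 8.9
```

```bash
python3 s.py
python3 - <<'E'
from m import *
a,d=snap('scene')
X=cloud('scene',d);m=(d>0)&(np.hypot(X[...,0]-601,X[...,1]-40)<30)
h=cv2.cvtColor(a,cv2.COLOR_RGB2HSV);bl=cv2.inRange(h,np.array((100,120,50)),np.array((125,255,255)))>0
Q=X[m&bl&(X[...,2]>60)];print(len(Q),Q.mean(0),pca(Q[:,:2]) if len(Q) else '')
for x in blobs('scene',a,(0,150,80),(6,255,255),(300,190,425,325),8):print(x,ray('scene',x[1],73))
A=cv2.resize(a[185:260,300:400],None,fx=7,fy=7,interpolation=cv2.INTER_CUBIC);cv2.imwrite('pics/g.png',A[:,:,::-1])
E
```

```text
{'t': 11.25, 'tcp_pos': [601.128, 39.573, 90.881], 'tcp_rot': [179.986, -0.023, 74.165], 'ft_force': [-1.368, -0.297, 6.606], 'wrist_torque': [0.004, 0.307, 0.061], 'grip_width': 8.905, 'joint_pos': [4.288, 38.213, -20.115, 113.694, 23.629, 32.018, -47.947]}
46 [596.04555638  29.39839436  89.13826434] 29.015155746616443
(np.int32(260), array([375.8, 290.6]), array([375.9, 291. ]), array([ 9.4, 30.6]), 12.5) [ 510.13375522 -141.19021828   73.        ]
```

View pics/g.png

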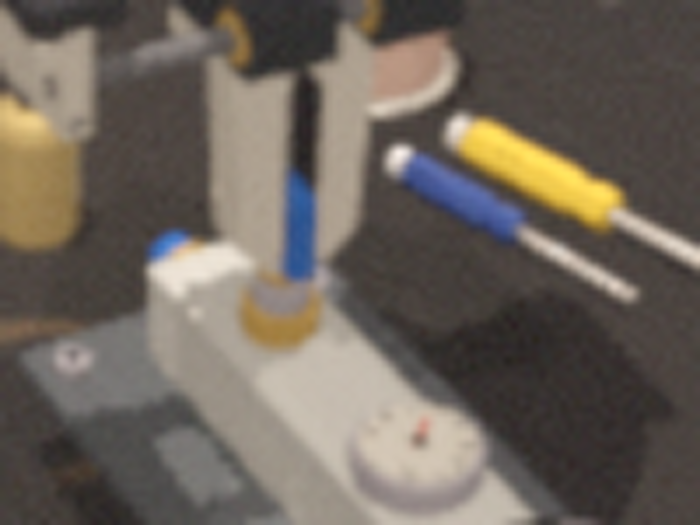

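The gripper hides most of the head (blue sliver at (300,225)) and the tool slipped about 4° at the seat, so I'll release, lift, measure the head angle and regrip.

step_arm --claw '[0.6,0.6,0.6,0.6,0.6,0.6,0.6,0.6,0.6,0.6]' --translation '[[0,0,0],[0,0,0],[0,0,0],[0,0,0],[0,0,0],[0,0,2],[0,0,5],[0,0,8],[0,0,10],[0,0,10]]' --rot '[[0,0,0],[0,0,0],[0,0,0],[0,0,0],[0,0,0],[0,0,0],[0,0,0],[0,0,0],[0,0,2.8],[0,0,2.8]]'

```text
t: 12.13
tcp_pos: [602.9, 40.0, 194.5]
tcp_rot: [179.7, -0.1, 77.0]
ft_force: [0.9, 0.7, 0.4]
grip_width: 37.0
```

```bash
python3 s.py
python3 - <<'E'
from m import *
res=[]
for k in range(4):
    a,d=snap('scene');X=cloud('scene',d)
    m=(d>0)&(np.hypot(X[...,0]-601,X[...,1]-40)<25)&(X[...,2]<108)
    for lo in(88,93): Q=X[m&(X[...,2]>lo)];res.append((len(Q),Q.mean(0).round(1).tolist(),pca(Q[:,:2]).round(1)))
print(res)
A=cv2.resize(a[200:245,315:375],None,fx=12,fy=12,interpolation=cv2.INTER_CUBIC);cv2.imwrite('pics/i.png',A[:,:,::-1])
E
```

```text
{'t': 12.133, 'tcp_pos': [602.92, 39.979, 194.518], 'tcp_rot': [179.67, -0.108, 76.99], 'ft_force': [0.888, 0.714, 0.412], 'wrist_torque': [-0.037, -0.152, -0.015], 'grip_width': 36.988, 'joint_pos': [8.371, 30.769, -25.694, 109.409, 18.842, 43.599, -40.903]}
[(70, [597.3, 37.6, 95.7], np.float64(77.7)), (52, [598.0, 38.1, 97.5], np.float64(77.3)), (69, [597.6, 38.0, 95.6], np.float64(77.7)), (50, [598.1, 38.6, 97.6], np.float64(75.8)), (69, [597.4, 37.8, 95.8], np.float64(77.7)), (51, [598.1, 38.3, 97.5], np.float64(77.1)), (70, [597.5, 37.6, 95.6], np.float64(78.2)), (51, [598.2, 38.5, 97.4], np.float64(77.9))]
```

View pics/i.png

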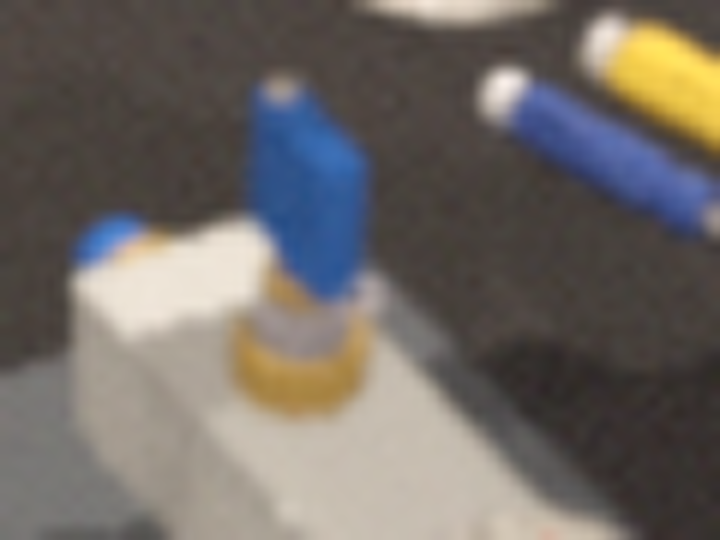

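The head's dot is still at the +y end (280,90) and its axis reads about 77° against the 77° wanted (manifold yaw -13 + 90). Regripping at yaw 77.

step_arm --claw '[0.6,0.6,0.6,0.6,0.6,0.6,1,1,1,1]' --translation '[[0,0,-2],[0,0,-4.5],[0,0,-7],[0,0,-9],[0,0,-10],[0,0,-10],[0,0,-10],[0,0,-10],[0,0,-10],[0,0,-10]]' --rot '[[0,0,0],[0,0,0],[0,0,0],[0,0,0],[0,0,0],[0,0,0],[0,0,0],[0,0,0],[0,0,0],[0,0,0]]' --grip_force 30

```text
t: 13.17
tcp_pos: [601.6, 39.5, 91.5]
tcp_rot: [179.9, -0.0, 76.8]
ft_force: [0.3, -0.1, -0.0]
grip_width: 15.4
```

step_arm --claw '[1,1,1,1,1,1,1,1,1,1]' --translation '[[0,0,0],[0,0,0],[0,0,0],[0,0,0],[0,0,0],[0,0,0],[0,0,0],[0,0,0],[0,0,0],[0,0,0]]' --rot '[[0,0,0],[0,0,0],[0,0,0],[0,0,0],[0,0,0],[0,0,0],[0,0,0],[0,0,0],[0,0,0],[0,0,0]]'

```text
t: 14.0
tcp_pos: [601.1, 39.5, 91.3]
tcp_rot: [180.0, 0.0, 76.8]
ft_force: [-2.2, -0.1, 7.1]
grip_width: 9.2
```

```bash
python3 s.py
python3 - <<'E'
from m import *
a,d=snap('scene','j')
for x in blobs('scene',a,(0,150,80),(6,255,255),(300,190,425,325),8):print(x,ray('scene',x[1],73))
E
```

```text
{'t': 14.0, 'tcp_pos': [601.109, 39.472, 91.335], 'tcp_rot': [179.956, 0.003, 76.837], 'ft_force': [-2.207, -0.071, 7.117], 'wrist_torque': [-0.062, 0.472, -0.072], 'grip_width': 9.23, 'joint_pos': [4.803, 38.277, -20.908, 113.665, 24.49, 32.288, -46.106]}
(np.int32(260), array([375.8, 290.6]), array([376. , 291.1]), array([ 9.5, 30.8]), 13.4) [ 510.13375522 -141.19021828   73.        ]
```

View pics/j.png

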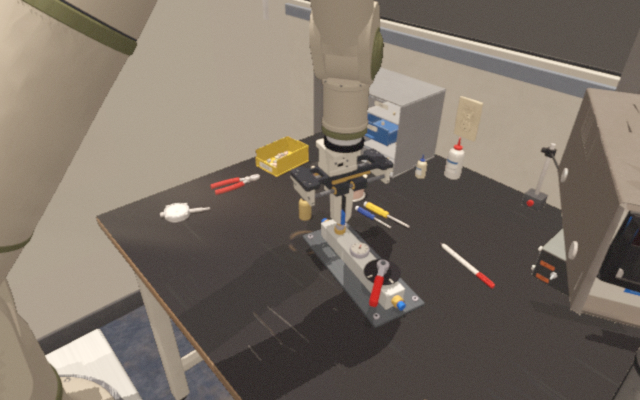

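The gripper is closed on the blue head at (343,218), the lever is at half open (376,290), and the bottle (305,210) and the tools are in place. Handing in.

```bash
python3 -c "
from plant import finish_job
print(finish_job())"
```

```text
the job is handed in; nothing more can be done
None
```

The lever is at half open and the thumbscrew is backed off a quarter turn from its seat. The gripper is still closed on the blue head. I handed the job in at 14 s.

- **Lever:** I turned it from about 2° to about 45°. The scene view showed it over the green mark, midway between the white marks. The red sleeve was at the same pixel, (375.8, 290.6), in every later check.
- **Thumbscrew:** I turned it clockwise until the wrist moment jumped from about 0 to 0.5 N m and levelled off, near the expected seat direction. The pads slipped about 4° on the head at the stop.
- **Back-off check:** Because of that slip, I released the head after backing off, lifted the gripper and measured. The head's axis read 76–78°, against 77° wanted. Single readings scatter by about 1–2°, and the manifold yaw (about -13°) that sets the 77° target is itself good to about 0.5°.
- **Final grip:** I regripped at tool yaw 76.8°, with an opening of 9.2 mm. The measured force on the tool was about 7 N, mostly upward, and the turning moment was small (-0.07 N m).
- **Other objects:** In the last picture the bottle and the loose hand tools had not visibly moved. The gripper partly hid both spools, so I did not measure their positions.

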